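Unlock and open the lens box with the round windows

TASK

Two steel lens boxes stand on the bench. On the one whose cover has round windows, turn the cam fastener a quarter turn counterclockwise to its stop so that its tongue is off the cover, then take the cover by its pull loop and swing it up until it stands nearly upright, and let go. Leave the box with the slotted cover alone.

Things in the scene. Friction and masses are not known exactly. Their poses are not given: they have to be found in the camera images.
- cam (a joint): Cam fastener of the round-windowed box, rad. About 0 (-0.15 to 0.15 at start) = locked, tongue pointing onto the cover and blocking it; 1.57 = unlocked, tongue along the cover's edge, pointing to the loop side; below 1.2 it may still block. Grows counterclockwise from above; stop at 1.65; turns with about 0.08 N m and stays where left.
- cam_grip (a point): Grip point on that fastener's upright pivot axis: black wing 10 thick, 44 long, 34 mm tall over a flat steel tongue reaching 42 mm from the axis. 14 mm below the wing's top, 20 above its foot, 28 above the cover's top face. Turns with it: y along the wing to the tongue's tip, x across it, z up. Pivot is 22 mm outside the middle of the cover's right edge (seen from the loop side, facing the hinge).
- cover_pull (a point): Mid cross bar of the windowed cover's pull loop: bar 10 mm thick, 100 long, 93 mm above bench, 45 mm clear to the box behind it. Tilts with the cover: x from bar to hinge, y along bar, z square to cover (up when shut). Hinge line, parallel to y: 190 mm along x, 3 mm along z. Cover 140 x 148 x 6 mm, 0.4 kg, front swings up to 1.75 rad; stiff hinge holds any angle, 3 to 6 N at the bar moves it.
- slot_box: The other box, to leave alone. Both are fixed, same size, loop and fastener; this cover has four long slots instead of seven round windows. Origin on the bench under the cover's centre; x from loop to hinge side, y left, z up. Spans x -125 to 80, y -127 to 79 mm; cover top 96 mm, wing top 138 mm high.

How it is judged:
By the outcome, as a careful person would: the job done as asked, in the order asked, and still so for the second after the job is handed in, with the robot touching nothing.
It also fails if it takes over 48 s, if anything falls off the work surface, if the arm or the gripper's body presses on something with over 40 N, if the wrist force passes 120 N, or if a joint passes its speed limit or range.

ROBOT

A 6-joint arm with a two-finger parallel gripper is mounted at the origin on the work surface. World frame = base frame: x ahead of the robot, y to its left, z up, the work surface at z = 0. Lengths are in mm, angles in rad, forces in N, time in s.
With the tool pointing down it reaches from about 400 to 925 mm from the base axis. Payload 12.5 kg.
Tool frame: the origin (TCP) lies at the very end of the fingers, on their centre line; the grasp point (between the pads) lies 19 mm behind it (env.tcp_to_grasp is the distance from the TCP to the grasp point, in mm); z points along the fingers, x is the direction in which the jaws open and shut, and the axes are right-handed (so a half turn about z gives the same grasp; the last joint's range is limited). The gripper opens to 95 mm and grips with 3 to 60 N. Pads are 20 mm wide; open, the fingers measure 119 mm over their backs; the gripper's body (75 mm by 180 mm) begins 59 mm behind the grasp point.
Start: joints at [1.175, 0.491, 1.559, -0, 1.092, -0.106], TCP at [178.583, 598.961, 214.661] pointing down, gripper open.
Joint ranges: [-3.1, 3.1], [-0.84, 2.19], [0.05, 2.79], [-1.13, 4.28], [0.06, 2.93], [-2.69, 2.69]. Speed limits (rad/s): [2.22, 2.22, 2.79, 3.14, 3.14, 3.14].

INTERFACE

Orientations are given as [roll, pitch, yaw] about the fixed x, y, z axes, in that order (R = Rz(yaw) Ry(pitch) Rx(roll)).
In Python, from cell import env, vision, job gives the robot as it stands.
- The arm moves only by the shell command python3 -m pendant 'ROWS' [OPENING]. ROWS is JSON, a list of rows, each a list of 4 numbers: the shift along the tool's x, y, z in mm, then the turn about the tool's z in degrees. In form: [[tx, ty, tz, turn], ...]. A call has 1 to 8 rows; each row is the pose to reach, as a shift and turn from the pose measured when the call began, along the tool's axes at that moment; what a row does not reach only later rows make up. A row lasts 1/8 s, in which the tool goes at most 62.5 mm and 10.7 degrees, less where a joint would pass 70% of its speed; a pose out of reach is approached as far as the arm can. A call with a gripper value outside its range is refused whole. OPENING is the closure, from 0 (fully open) to 1 (shut), set as the call begins (- or left out, the last holds). The fingers move at their own pace and stop on an object; the grip force is fixed at half the most. Time passes only in rows, so rows that repeat a pose let the fingers close. It gives the time, the measured TCP pose, the force and the opening at its end, in the units of the state.
- env.state(): the state, without advancing time (a new reading comes with each control period).
- vision.read_camera(name): name is "side" or "top" or "wrist"; returns a dict with "pixels" (384x512x3 uint8, red, green, blue), "intrinsics" (3x3 intrinsics, pixels), "R" (3x3) and "t" (3): a world point X has camera coordinates R X + t; the wrist camera has in their place "tool_from_camera" (4x4, takes a point from camera to tool coordinates, whose origin is the TCP and whose axes are the tool frame's). Camera axes: x right, y down, z forward; pixel columns grow to the right and rows downward; lengths in mm; the calibration is good to about 2 mm. A picture is of the moment at which its call begins: read the wrist's pose just before it. There is no depth.
- job.job_done(): hands the job in, once; it reports no verdict.
Trained networks look in a picture, given as the dict that the camera call returned (one of the last four; its "shot" number tells which), for a name from the list of things; names that differ only in an ending like _2 or _b are one class to them, and where a whole thing is asked for, a point or a joint stands for the part that bears it (a point fixed in the world has none). Each returns a list of dicts, best first, with "confidence" (0 to 1); they miss things now and then, are a little off and sometimes report something else, mostly with a low value. They report only what shows in the picture. A call takes as long as a camera call.
- vision.find_in(picture, query): "at" ([x, y, z] in mm, in the coordinates of the camera as it stood for that picture, good to about 4 mm: the middle of the surface that is visible of it).
- vision.regions_of(picture, query): "pixels" (384x512 bool, what is visible of it).
The state is a dict: "t": time; "joints": joint angles; "qvel": joint speeds; "tau": joint torques, N m; "eef_pos": TCP position; "tcp_rot": TCP orientation; "ft_force": force on the tool from outside, world axes, zero at the start; "moment": the same for the moment, N m; "opening": opening from 0.0 (shut) to 1.0 (fully open).
Only numpy, scipy, OpenCV 4.12 (cv2) and the standard library are available. Lean on these libraries where they do the work, as an engineer would, in place of code of your own. Each camera call takes 0.05 s, during which the arm holds its last target.

## Working session

There is one attempt and no reset: what is moved stays moved. The work goes in short steps, Python scripts to look and compute and a shell command to move; the robot and the scene stay as the last step left them, time stands still between calls to the robot, and variables do not carry over. Pictures are saved under pics/ and viewed, and the job is handed in when it is done.

```bash
ls; mkdir -p pics; python3 - <<'E'
from cell import env,vision,job
import cv2,numpy as np
s=env.state();print(s)
for n in ["side","top","wrist"]:
    p=vision.read_camera(n)
    cv2.imwrite(f"pics/{n}0.png",p["pixels"][:,:,::-1])
    print(n,p["intrinsics"],p.get("R"),p.get("t"),p.get("tool_from_camera"))
    for q in ["cam_grip","cover_pull","slot_box"]:
        for d in vision.find_in(p,q)[:3]:
            at=np.array(d["at"]);K=p["intrinsics"];px=K@at/at[2]
            w=None
            if "R" in p: w=np.array(p["R"]).T@(at-np.array(p["t"]))
            print(n,q,d["confidence"],px[:2].round(),w)
E
```

```text
pics
{'t': 0.0, 'joints': array([ 1.17540336e+00,  4.91576128e-01,  1.55942606e+00, -1.73609513e-05,
        1.09171761e+00, -1.05605148e-01]), 'qvel': array([-2.97207820e-05,  4.08563435e-04, -2.59936415e-04, -7.22033957e-05,
       -1.34312886e-03, -4.33789784e-04]), 'tau': array([ 2.63574839e-03, -6.12655163e+01, -2.58179337e+01,  6.93340902e-02,
        4.82599635e-02, -9.61298156e-05]), 'eef_pos': array([178.48647794, 598.72445422, 214.05951579]), 'tcp_rot': array([-3.14148915e+00,  1.12248125e-03,  1.28101658e+00]), 'ft_force': array([-0.37329453, -0.46708663,  0.52296043]), 'moment': array([ 0.01500254, -0.06987209, -0.02700912]), 'opening': 0.9989652580997133}
side [[380.32386674   0.         261.04455257]
 [  0.         380.32386674 186.65447672]
 [  0.           0.           1.        ]] [[ 0.98687251 -0.16145999  0.00365046]
 [-0.12248429 -0.76299578 -0.63469287]
 [ 0.10526279  0.62591382 -0.77275587]] [-512.07982337   96.20044236  767.66096175] None
side cam_grip 0.75 [299. 140.] [605.09180872  51.50183772 122.40647884]
side cover_pull 0.77 [276. 122.] [574.86624267 143.0
[... 426 characters left out ...]

top cam_grip 0.5 [194. 149.] [606.1143981   59.41913982 125.8742397 ]
top cover_pull 0.58 [154. 166.] [579.56669595 144.84071656  97.3717181 ]
top slot_box 0.67 [330. 179.] [ 542.94781824 -207.9434285    96.13285012]
top slot_box 0.17 [197. 149.] [605.45369938  55.13485717 125.4069075 ]
wrist [[293.92487739   0.         253.19689912]
 [  0.         293.92487739 188.54461004]
 [  0.           0.           1.        ]] None None [[ 9.99999880e-01 -7.51285973e-05  4.85096901e-04 -1.93387690e-01]
 [-4.57307803e-05  9.69662810e-01  2.44446380e-01 -6.77446721e+01]
 [-4.88745338e-04 -2.44446373e-01  9.69662690e-01 -1.70950918e+02]
 [ 0.00000000e+00  0.00000000e+00  0.00000000e+00  1.00000000e+00]]
```

```bash
python3 -c "
import cv2,numpy as np
for n in ['side','top']:
    i=cv2.imread(f'pics/{n}0.png');cv2.imwrite(f'pics/{n}0b.png',cv2.resize(i,(800,600),interpolation=cv2.INTER_CUBIC))"
```

```text
(no output)
```

View pics/top0.png

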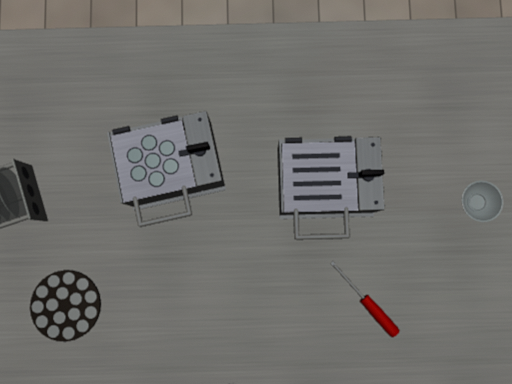

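View pics/side0.png

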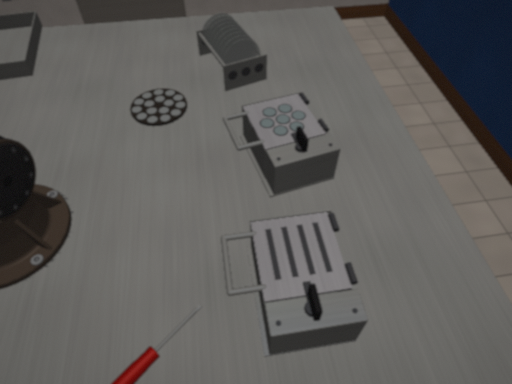

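```bash
python3 - <<'E'
import cv2
i=cv2.imread('pics/top0.png')[100:235,95:235];cv2.imwrite('pics/topz.png',cv2.resize(i,None,fx=4.4,fy=4.4,interpolation=cv2.INTER_CUBIC))
i=cv2.imread('pics/side0.png')[80:200,210:350];cv2.imwrite('pics/sidez.png',cv2.resize(i,None,fx=5,fy=5,interpolation=cv2.INTER_CUBIC))
E
```

```text
(no output)
```

View pics/topz.png

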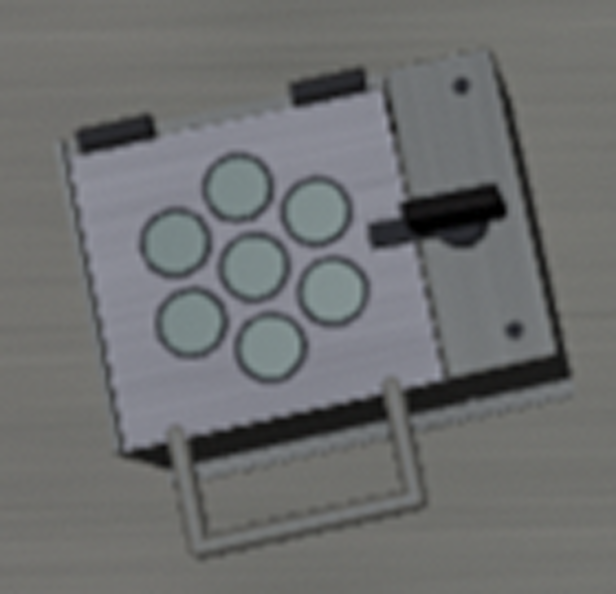

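View pics/sidez.png

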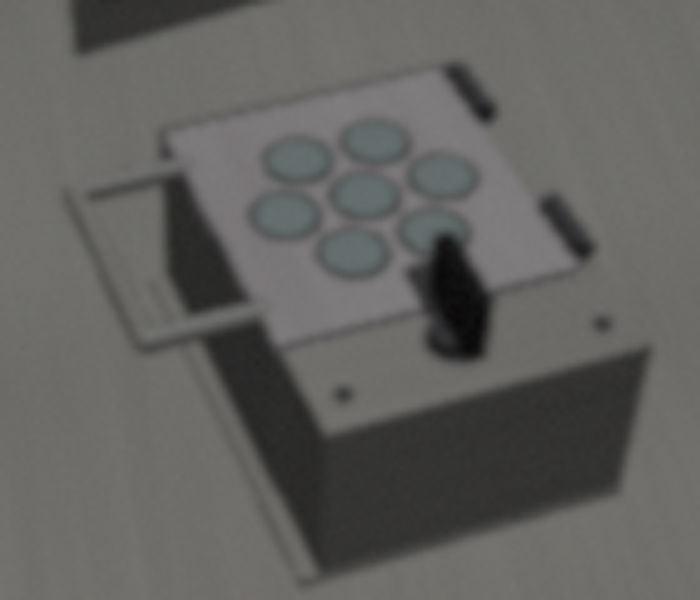

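```bash
cat > h.py <<'E'
import numpy as np
from cell import env,vision,job
from scipy.spatial.transform import Rotation as Ro
def proj(p): 
    return p["intrinsics"]@np.hstack([p["R"],np.array(p["t"]).reshape(3,1)])
def ray(p,uv):
    d=np.linalg.inv(p["intrinsics"])@np.array([*uv,1.]); R=np.array(p["R"]);t=np.array(p["t"])
    return -R.T@t, R.T@d
def atz(p,uv,z):
    o,d=ray(p,uv); return o+d*(z-o[2])/d[2]
def tri(rs):
    A=np.zeros((3,3));b=np.zeros(3)
    for o,d in rs:
        d=d/np.linalg.norm(d);M=np.eye(3)-np.outer(d,d);A+=M;b+=M@o
    x=np.linalg.solve(A,b)
    return x,[np.linalg.norm(np.cross(x-o,d/np.linalg.norm(d))) for o,d in rs]
E
python3 - <<'E'
from h import *
T=vision.read_camera("top");S=vision.read_camera("side")
t=lambda u,v:(95+u/4.4-.4,100+v/4.4-.4); s=lambda u,v:(210+u/5-.4,80+v/5-.4)
for n,a,b in [("barL",(200,550),(68,192)),("barR",(418,502),(142,345)),("cwin",(254,267),(365,195)),("win_r",(333,290),(352,252)),("win_l",(176,241),(375,141)),("wL",(174,241),(297,158)),
 ("screw1",(461,86),(602,323)),("screw2",(515,329),(343,394)),("wingL",(405,214),(445,237)),("wingR",(503,199),(487,297))]:
    x,e=tri([ray(T,t(*a)),ray(S,s(*b))]);print(n,x.round(1),np.round(e,1))
for n,a,z in [("barL",(200,550),93),("barR",(418,502),93),("cwin",(254,267),96),("wingmid",(454,204),138),("wL",(405,214),138),("wR",(503,199),138),("s1",(461,86),90),("s2",(515,329),90)]:
    print(n,atz(T,t(*a),z).round(1))
E
```

```text
barL [461.5 172.6  96.7] [0.4 0.4]
barR [481.7  74.6  93.8] [0.4 0.4]
cwin [590.8 147.9  98.3] [0.5 0.5]
win_r [578.5 111.8  98.6] [0.2 0.2]
win_l [603.2 183.5  98.7] [0.1 0.1]
wL [585.4 185.   95.1] [18.3 18.3]
screw1 [672.8  52.3  98.6] [0.3 0.3]
screw2 [558.5  29.   98.8] [0.1 0.1]
wingL [606.2  72.7 137.3] [1.2 1.2]
wingR [611.3  28.8 144.3] [2.2 2.2]
barL [462.  173.6  93. ]
barR [481.3  74.7  93. ]
cwin [590.8 148.4  96. ]
wingmid [608.7  51.2 138. ]
wL [604.8  72.7 138. ]
wR [610.4  29.7 138. ]
s1 [674.9  53.4  90. ]
s2 [559.9  29.9  90. ]
```

```bash
cat >> h.py <<'E'
def go(x,y,z,yaw=None):
    s=env.state(); R=Ro.from_euler('xyz',s['tcp_rot']).as_matrix()
    d=R.T@(np.array([x,y,z])-s['eef_pos']); h=np.arctan2(R[1,0],R[0,0])
    turn=None if yaw is None else -np.degrees((yaw-h+np.pi)%(2*np.pi)-np.pi)
    print("t",round(s['t'],2),"pos",s['eef_pos'].round(1),"head",round(h,3),"d",d.round(1),"turn",turn,"F",s['ft_force'].round(1),"M",s['moment'].round(2),"op",round(s['opening'],3),"j",s['joints'].round(2))
E
python3 -m pendant '[[-32,46,0,5],[-70,100,0,10],[-110,157,0,20],[-150,213,0,30],[-187,266,0,40],[-224,319,0,50],[-262,373,0,58],[-300,427,0,66]]' -
python3 -c "
from h import *
go(609.3,53,190,.12)"
```

```text
t: 1.7
eef_pos: [485.6, 209.9, 214.9]
tcp_rot: [-3.141, -0.001, 0.124]
ft_force: [-0.0, 0.8, 0.8]
opening: 0.999
t 1.7 pos [485.6 209.9 214.9] head 0.124 d [103.2 171.   24.9] turn 0.2502653420988221 F [-0.   0.8  0.8] M [-0.09  0.02  0.02] op 0.999 j [0.28 0.35 1.79 0.   0.99 0.16]
```

```bash
python3 -m pendant '[[26,43,0,0],[52,86,0,0],[78,128,0,0],[98,160,0,0],[103,171,0,0],[103,171,0,0]]' -
cat > w.py <<'E'
from h import *
import cv2,sys
def wrist(name):
    s=env.state(); p=vision.read_camera("wrist")
    A=np.eye(4);A[:3,:3]=Ro.from_euler('xyz',s['tcp_rot']).as_matrix();A[:3,3]=s['eef_pos']
    W=A@p["tool_from_camera"]; Ri=np.linalg.inv(W); p["R"]=Ri[:3,:3];p["t"]=Ri[:3,3]
    cv2.imwrite(f"pics/{name}.png",cv2.resize(p["pixels"][:,:,::-1],(768,576),interpolation=cv2.INTER_CUBIC))
    return p
E
python3 - <<'E'
from w import *
p=wrist("w1"); go(609.3,53,190,.12)
import pickle;pickle.dump({k:np.array(p[k]) for k in("intrinsics","R","t")},open("w1.pkl","wb"))
for q in ["cam_grip","cover_pull"]:
    for d in vision.find_in(p,q)[:2]:
        print(q,d["confidence"],p["R"].T@(np.array(d["at"])-p["t"]))
for n,x in [("piv",(609.3,53,138)),("bar",(471.6,124,93)),("c",(590.8,148,96))]:
    c=p["intrinsics"]@(p["R"]@np.array(x)+p["t"]);print(n,c[:2]/c[2]*1.5)
E
```

```text
t: 2.45
eef_pos: [608.8, 52.9, 214.7]
tcp_rot: [-3.141, -0.0, 0.124]
ft_force: [-0.4, 0.6, -0.1]
opening: 1.003
t 2.5 pos [608.4  53.6 214.9] head 0.124 d [ 0.8  0.7 24.9] turn 0.25455541848739105 F [-0.5  0.3  0.2] M [-0.07  0.03 -0.02] op 1.001 j [-0.02  0.47  1.6   0.    1.08 -0.15]
cam_grip 0.92 [605.70425674  61.68337741 131.74302518]
cover_pull 0.59 [583.57790843 150.22013057  96.33457914]
piv [379.60760462 292.28520495]
bar [177.77057852 140.2329354 ]
c [369.00302962 124.50062943]
```

View pics/w1.png

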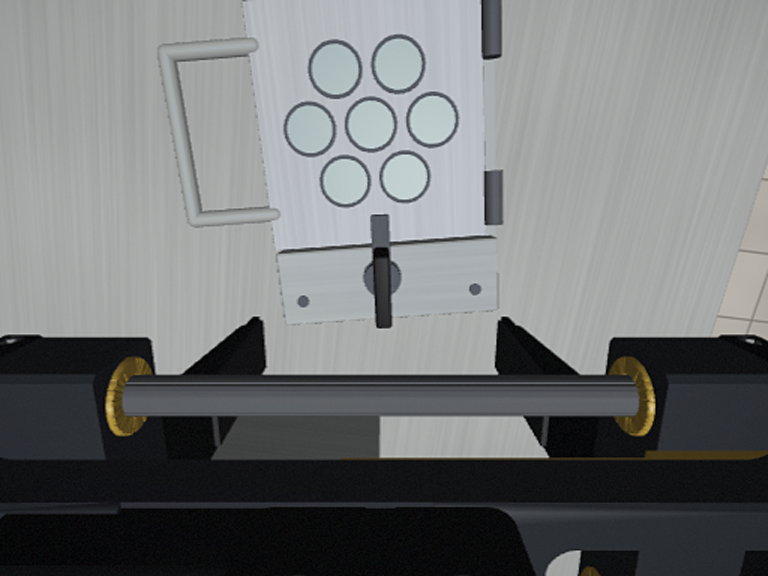

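```bash
python3 -m pendant '[[1,0,30,-2],[1.5,0,60,-2],[1.5,0,88,-2],[1.5,0,104,-2],[1.5,0,108,-2],[1.5,0,108,-2]]' -
python3 -m pendant '[[0,0,0,0],[0,0,0,0],[0,0,0,0],[0,0,0,0],[0,0,0,0],[0,0,0,0],[0,0,0,0],[0,0,0,0]]' 1
python3 -c "
from h import *
go(609.3,53,107,.2)"
```

```text
t: 3.35
eef_pos: [610.2, 54.6, 107.7]
tcp_rot: [-3.141, -0.001, 0.161]
ft_force: [0.1, 0.4, 0.7]
opening: 0.998
t: 4.35
eef_pos: [610.1, 54.6, 107.7]
tcp_rot: [-3.141, -0.001, 0.161]
ft_force: [1.0, 0.3, 0.6]
opening: 0.216
t 4.35 pos [610.1  54.6 107.7] head 0.161 d [-1.1  1.4  0.7] turn -2.2534840534678953 F [1.  0.3 0.6] M [-0.13  0.04 -0.02] op 0.216 j [-0.02  0.59  1.7   0.    0.85 -0.18]
```

```bash
python3 -m pendant '[[0,0,0,0],[0,0,0,0],[0,0,0,0],[0,0,0,0]]' -
python3 -c "
from h import *
go(609.3,53,107,.2)"
```

```text
t: 4.85
eef_pos: [609.8, 54.5, 107.7]
tcp_rot: [-3.141, -0.001, 0.161]
ft_force: [-3.3, -1.4, 1.8]
opening: 0.106
t 4.85 pos [609.8  54.5 107.7] head 0.161 d [-0.8  1.4  0.7] turn -2.248355608056787 F [-3.3 -1.4  1.8] M [-0.23  0.82  0.04] op 0.106 j [-0.02  0.59  1.7   0.    0.85 -0.18]
```

```bash
python3 -m pendant '[[0,0,0,-7],[0,0,0,-16],[0,0,0,-25],[0,0,0,-34],[0,0,0,-43],[0,0,0,-52],[0,0,0,-60],[0,0,0,-60]]' -
python3 -c "
from h import *
go(609.8,54,107,.2)"
```

```text
t: 5.85
eef_pos: [608.9, 53.8, 107.7]
tcp_rot: [-3.14, 0.001, 1.21]
ft_force: [-7.0, -6.4, 5.2]
opening: 0.106
t 5.85 pos [608.9  53.8 107.7] head 1.21 d [0.5 0.8 0.7] turn 57.87471343958327 F [-7.  -6.4  5.2] M [-1.05  1.4   0.07] op 0.106 j [-0.02  0.59  1.7  -0.    0.85 -1.23]
```

```bash
python3 -m pendant '[[0,0,0,-8],[0,0,0,-16],[0,0,0,-24],[0,0,0,-30],[0,0,0,-32],[0,0,0,-32]]' -
python3 -c "
from h import *
go(609.8,54,107,1.85)"
python3 -m pendant '[[0,0,0,-2],[0,0,0,-3],[0,0,0,-3]]' -
python3 -c "
from h import *
go(609.8,54,107,1.85)"
```

```text
t: 6.6
eef_pos: [608.8, 53.1, 107.7]
tcp_rot: [-3.139, 0.001, 1.769]
ft_force: [-3.3, -5.5, 2.9]
opening: 0.107
t 6.6 pos [608.8  53.1 107.7] head 1.769 d [0.7 1.2 0.7] turn -4.633535378946298 F [-3.3 -5.5  2.9] M [-0.93  0.59  0.11] op 0.107 j [-0.02  0.59  1.7  -0.    0.85 -1.79]
t: 6.98
eef_pos: [608.8, 53.0, 107.7]
tcp_rot: [-3.139, 0.001, 1.822]
ft_force: [-2.8, -3.1, 1.5]
opening: 0.103
t 6.97 pos [608.8  53.  107.7] head 1.822 d [0.7 1.2 0.7] turn -1.6121053774162766 F [-2.8 -3.1  1.5] M [-0.34  0.46  0.06] op 0.103 j [-0.02  0.59  1.7  -0.    0.85 -1.84]
```

```bash
python3 -m pendant '[[0,0,0,-2],[0,0,0,-3],[0,0,0,-3]]' -
python3 -c "
from h import *
go(609.8,54,107,1.85)"
```

```text
t: 7.35
eef_pos: [608.8, 53.0, 107.7]
tcp_rot: [-3.139, 0.001, 1.874]
ft_force: [-2.4, -2.7, 1.5]
opening: 0.107
t 7.35 pos [608.8  53.  107.7] head 1.874 d [0.7 1.3 0.7] turn 1.3691409321853367 F [-2.4 -2.7  1.5] M [-0.41  0.43 -0.55] op 0.107 j [-0.02  0.59  1.7  -0.    0.85 -1.89]
```

```bash
python3 -m pendant '[[0,0,0,2],[0,0,0,2],[0,0,0,2],[0,0,0,2],[0,0,0,2],[0,0,0,2]]' 0
python3 -m pendant '[[0,0,-20,2],[0,0,-55,2],[0,0,-95,6],[0,0,-107,16],[0,0,-107,26],[0,0,-107,36],[0,0,-107,46],[0,0,-107,56]]' -
python3 -c "
from h import *
go(472.3,124,170,.2)"
```

```text
t: 8.1
eef_pos: [608.8, 52.9, 107.7]
tcp_rot: [-3.139, 0.001, 1.839]
ft_force: [-0.2, 0.1, -0.1]
opening: 0.68
t: 9.1
eef_pos: [609.0, 53.1, 214.7]
tcp_rot: [-3.141, 0.003, 0.856]
ft_force: [-0.2, 0.6, 0.1]
opening: 0.999
t 9.1 pos [609.   53.1 214.7] head 0.856 d [ -36.  -149.6   44.9] turn 37.58432061396902 F [-0.2  0.6  0.1] M [-0.04  0.03  0.05] op 0.999 j [-0.02  0.47  1.59 -0.    1.08 -0.88]
```

Check the cam, while moving toward a view of the bar.

```bash
python3 -m pendant '[[-10,-40,0,10],[-20,-85,0,20],[-30,-125,0,30],[-36,-150,0,37.6],[-36,-150,0,37.6],[-36,-150,0,37.6]]' -
python3 - <<'E'
from w import *
p=wrist("w2"); go(472.3,124,170,.2)
T=vision.read_camera("top")
i=T["pixels"][100:235,95:235,::-1];cv2.imwrite('pics/top2.png',cv2.resize(i,None,fx=4.4,fy=4.4,interpolation=cv2.INTER_CUBIC))
for n,x in [("piv",(609.3,53,138)),("bar",(472.3,124,93)),("c",(590.8,148,96))]:
    c=p["intrinsics"]@(p["R"]@np.array(x)+p["t"]);print(n,c[:2]/c[2]*1.5)
E
```

```text
t: 9.85
eef_pos: [472.9, 124.1, 215.1]
tcp_rot: [3.14, 0.002, 0.202]
ft_force: [0.2, 0.1, -0.5]
opening: 1.002
t 9.9 pos [473.  123.9 214.9] head 0.201 d [-0.6 -0.2 44.9] turn 0.07393831463364382 F [-0.3  0.3 -0.1] M [-0.07  0.05  0.03] op 1.003 j [ 0.12  0.3   1.88 -0.    0.96 -0.08]
piv [566.54034472 438.89723503]
bar [378.41286175 274.21136317]
c [557.5246547  275.74220295]
```

View pics/w2.png

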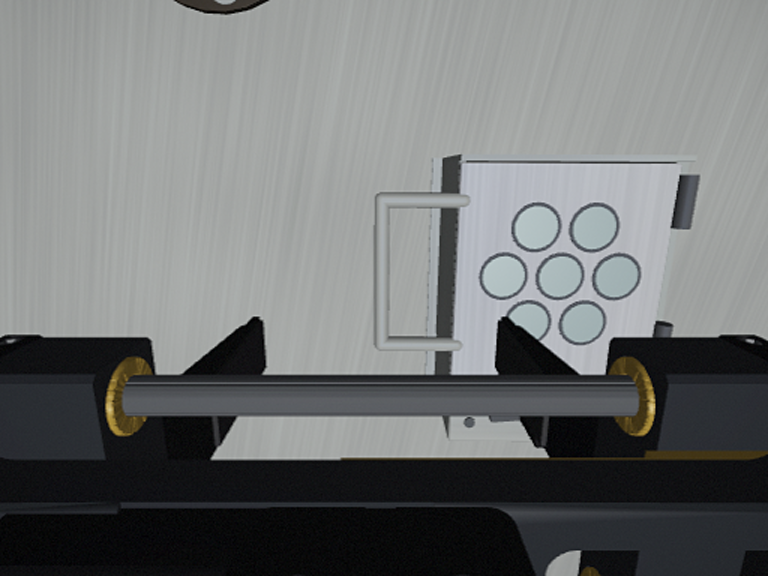

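View pics/top2.png

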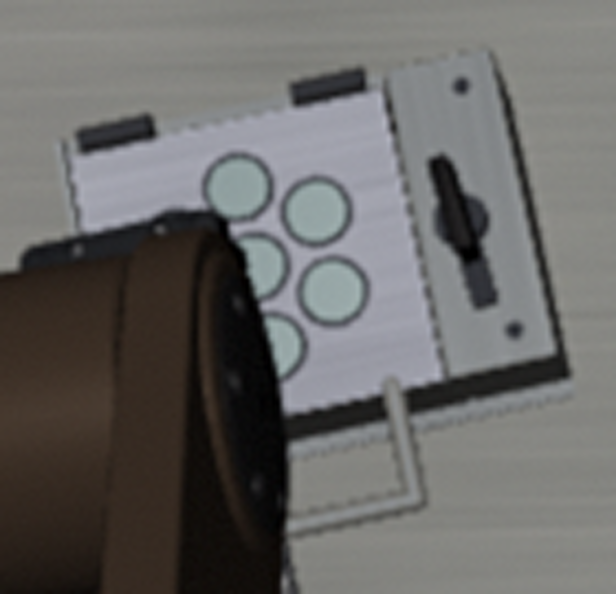

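```bash
python3 -m pendant '[[1,0,20,0],[1,0,40,0],[1,0,60,0],[1,0,70,0],[1,0,80,0],[1,0,80,0],[1,0,80,0],[1,0,80,0]]' 0.62
python3 - <<'E'
from w import *
p=wrist("w3"); go(472.3,124,75,.2)
E
```

```text
t: 10.95
eef_pos: [473.9, 124.0, 135.3]
tcp_rot: [3.14, 0.001, 0.201]
ft_force: [-0.1, 0.7, -0.1]
opening: 0.378
t 11.0 pos [473.9 124.  135.2] head 0.201 d [-1.5 -0.4 60.2] turn 0.04160139502610498 F [-0.2  0.3 -0.6] M [-0.06  0.    0.01] op 0.382 j [ 0.12  0.41  1.97 -0.    0.76 -0.08]
```

View pics/w3.png

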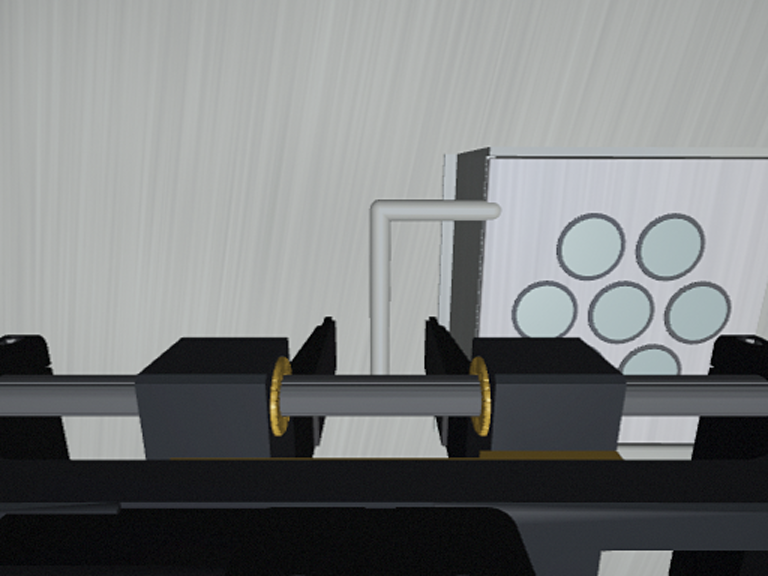

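```bash
python3 -m pendant '[[0,0,20,0],[0,0,45,0],[0,0,57,0],[0,0,60,0],[0,0,60,0]]' -
python3 -m pendant '[[0,0,0,0],[0,0,0,0],[0,0,0,0],[0,0,0,0],[0,0,0,0],[0,0,0,0]]' 1
python3 - <<'E'
from w import *
go(472.3,124,75,.2)
E
```

```text
t: 11.62
eef_pos: [474.1, 124.0, 75.6]
tcp_rot: [3.14, 0.001, 0.201]
ft_force: [-0.1, 0.0, 0.4]
opening: 0.38
t: 12.38
eef_pos: [473.6, 123.8, 75.7]
tcp_rot: [3.14, 0.002, 0.201]
ft_force: [-5.2, -1.9, 5.2]
opening: 0.097
t 12.38 pos [473.6 123.8  75.7] head 0.201 d [-1.2 -0.4  0.7] turn 0.04884722528473634 F [-5.2 -1.9  5.2] M [-0.32  0.81 -0.04] op 0.097 j [ 0.12  0.51  2.02 -0.    0.61 -0.08]
```

```bash
python3 -m pendant '[[0.2,0,-9,0],[0.6,0,-19,0],[1.7,0,-28,0],[3.2,0,-38,0],[3.2,0,-38,0]]' -
python3 - <<'E'
from w import *
go(473.6,123.8,75.7,.2)
E
```

```text
t: 13.0
eef_pos: [476.7, 124.5, 114.7]
tcp_rot: [3.14, 0.001, 0.201]
ft_force: [-3.8, -3.6, 2.3]
opening: 0.098
t 13.0 pos [476.7 124.5 114.7] head 0.201 d [-3.2 -0.  39. ] turn 0.04942499836594612 F [-3.8 -3.6  2.3] M [-0.57  0.71 -0.02] op 0.098 j [ 0.12  0.45  1.98 -0.    0.71 -0.08]
```

```bash
python3 - <<'E'
from w import *
p=wrist("w4")
S=vision.read_camera("side")
i=S["pixels"][60:200,190:350,::-1];cv2.imwrite('pics/side4.png',cv2.resize(i,None,fx=4.4,fy=4.2,interpolation=cv2.INTER_CUBIC))
E
```

```text
(no output)
```

View pics/w4.png

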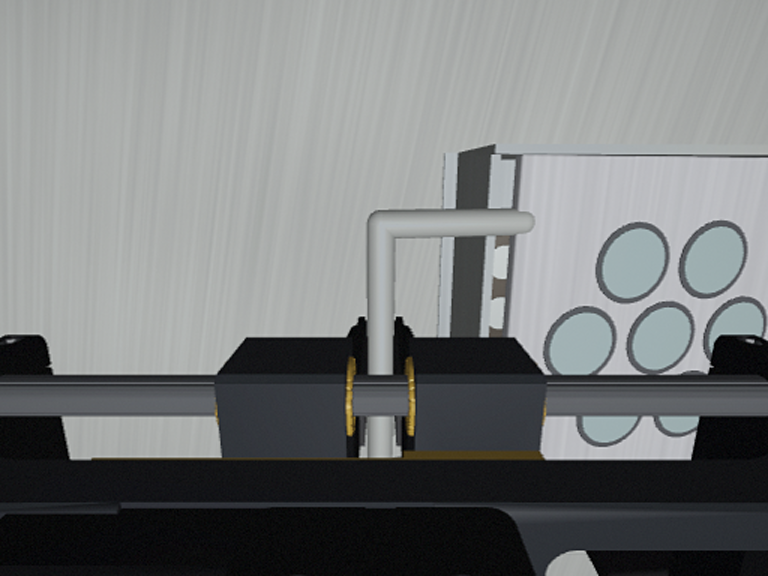

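View pics/side4.png

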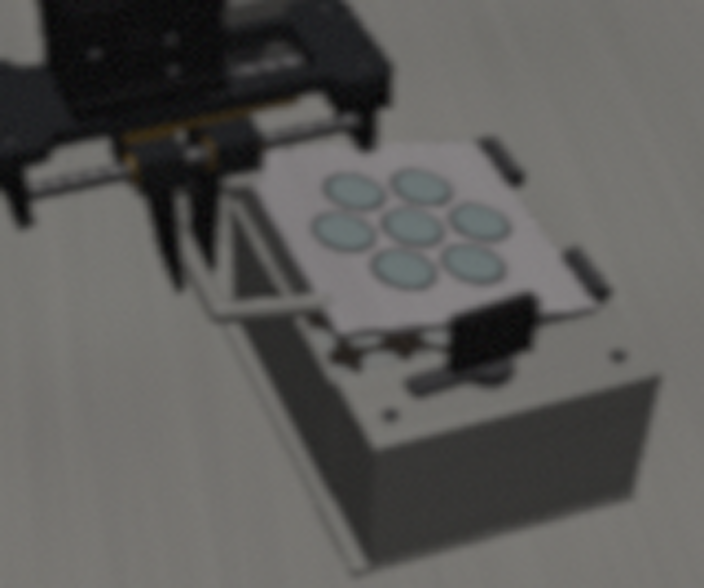

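```bash
python3 -m pendant '[[2,0,-9,0],[5,0,-18,0],[8,0,-27,0],[11,0,-35,0],[15,0,-44,0],[19,0,-52,0],[23,0,-60,0],[28,0,-68,0]]' -
python3 - <<'E'
from w import *
go(473.6,123.8,75.7,.2)
E
```

```text
t: 14.1
eef_pos: [502.0, 129.6, 182.4]
tcp_rot: [3.14, 0.008, 0.201]
ft_force: [-13.7, -7.1, 1.6]
opening: 0.096
t 14.1 pos [502.  129.6 182.4] head 0.201 d [-28.2  -0.2 106.9] turn 0.07423864174103724 F [-13.7  -7.1   1.6] M [-1.4   2.35  0.02] op 0.096 j [ 0.13  0.38  1.85 -0.    0.92 -0.07]
```

```bash
python3 -m pendant '[[6,0,-8,0],[13,0,-16,0],[19,0,-23,0],[26,0,-30,0],[33,0,-37,0],[40,0,-43,0],[47,0,-49,0],[55,0,-54,0]]' -
python3 - <<'E'
from w import *
go(473.6,123.8,75.7,.2)
p=wrist("w5")
S=vision.read_camera("side")
i=S["pixels"][60:200,190:350,::-1];cv2.imwrite('pics/side5.png',cv2.resize(i,None,fx=4.4,fy=4.2,interpolation=cv2.INTER_CUBIC))
E
```

```text
t: 15.1
eef_pos: [553.9, 140.0, 238.8]
tcp_rot: [3.139, 0.012, 0.202]
ft_force: [-21.7, -9.4, 24.3]
opening: 0.099
t 15.1 pos [553.9 140.  238.8] head 0.202 d [-79.9  -0.7 164.1] turn 0.09423933163644962 F [-21.7  -9.4  24.3] M [-1.79  4.05 -0.05] op 0.099 j [ 0.13  0.4   1.65 -0.    1.1  -0.07]
```

View pics/w5.png

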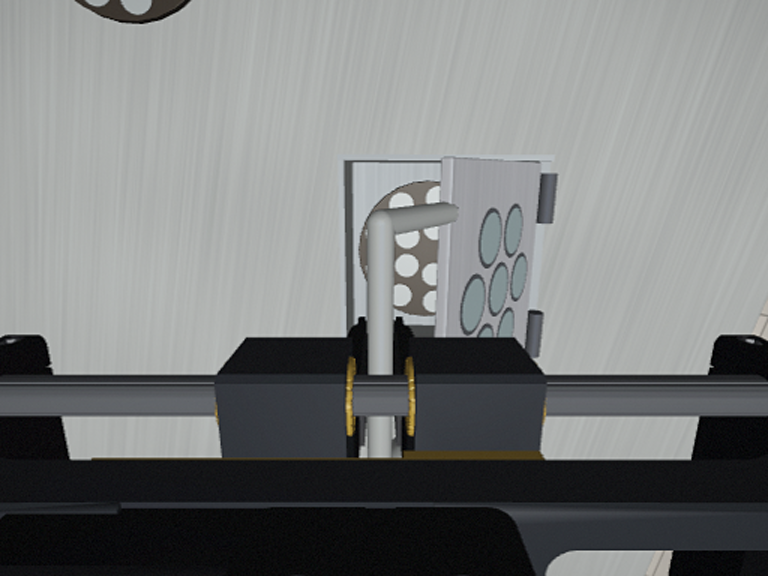

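View pics/side5.png

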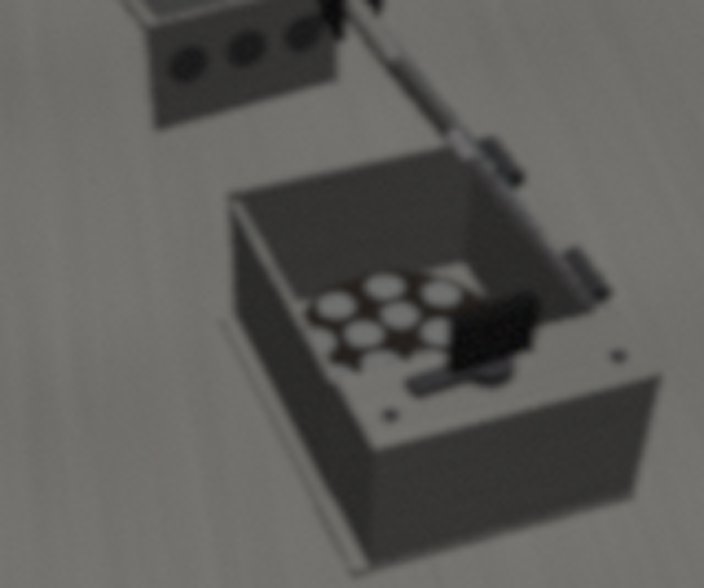

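```bash
python3 -m pendant '[[2,0,-5,0],[6,0,-9,0],[11,0,-13,0],[17,0,-16,0],[17,0,-16,0]]' -
python3 - <<'E'
from w import *
go(473.6,123.8,75.7,.2)
E
```

```text
t: 15.82
eef_pos: [573.6, 143.8, 253.2]
tcp_rot: [3.139, 0.008, 0.201]
ft_force: [14.2, 0.2, -28.5]
opening: 0.093
t 15.82 pos [573.6 143.8 253.2] head 0.201 d [-100.5   -0.9  178.3] turn 0.07659670301672405 F [ 14.2   0.2 -28.5] M [-0.05 -2.44 -0.01] op 0.093 j [ 0.14  0.41  1.59 -0.    1.15 -0.06]
```

```bash
python3 -m pendant '[[5,0,-1,0],[10,0,-3,0],[18,0,-6,0],[18,0,-6,0]]' -
python3 - <<'E'
from w import *
go(473.6,123.8,75.7,.2)
E
```

```text
t: 16.32
eef_pos: [592.0, 147.5, 261.3]
tcp_rot: [3.138, 0.006, 0.201]
ft_force: [-2.9, -3.0, 6.4]
opening: 0.099
t 16.32 pos [592.  147.5 261.3] head 0.201 d [-119.7   -1.1  186.2] turn 0.08200791147241154 F [-2.9 -3.   6.4] M [-0.67  0.75 -0.01] op 0.099 j [ 0.14  0.43  1.53 -0.    1.18 -0.06]
```

```bash
python3 -m pendant '[[6,0,-3,0],[12,0,-5,0],[18,0,-6.5,0],[24,0,-8.5,0],[24,0,-8.5,0]]' -
python3 - <<'E'
from w import *
go(473.6,123.8,75.7,.2)
E
```

```text
t: 16.95
eef_pos: [616.5, 152.4, 269.9]
tcp_rot: [3.138, 0.004, 0.201]
ft_force: [4.1, -2.9, -6.4]
opening: 0.096
t 16.95 pos [616.5 152.4 269.9] head 0.201 d [-145.1   -1.2  194.7] turn 0.0802685049728107 F [ 4.1 -2.9 -6.4] M [-0.59 -0.46 -0.07] op 0.096 j [ 0.14  0.46  1.46 -0.    1.23 -0.06]
```

```bash
python3 -m pendant '[[6,0,-1,0],[12,0,-2,0],[18,0,-2.5,0],[24,0,-3,0],[30,0,-3.5,0],[30,0,-3.5,0]]' -
python3 - <<'E'
from w import *
go(473.6,123.8,75.7,.2)
p=wrist("w6")
S=vision.read_camera("side")
i=S["pixels"][0:220,160:400,::-1];cv2.imwrite('pics/side6.png',cv2.resize(i,None,fx=3,fy=2.7,interpolation=cv2.INTER_CUBIC))
E
```

```text
t: 17.7
eef_pos: [646.9, 158.5, 275.0]
tcp_rot: [3.138, 0.0, 0.201]
ft_force: [1.5, -4.6, 4.2]
opening: 0.094
t 17.7 pos [646.9 158.5 275. ] head 0.201 d [-176.7   -1.4  199.3] turn 0.07437212564529946 F [ 1.5 -4.6  4.2] M [-0.75  0.15  0.01] op 0.094 j [ 0.14  0.5   1.37 -0.    1.27 -0.06]
```

View pics/w6.png

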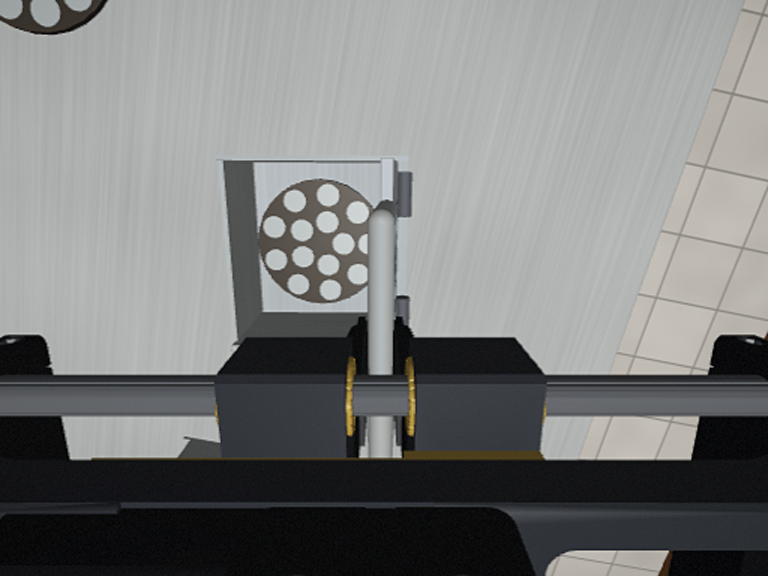

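View pics/side6.png

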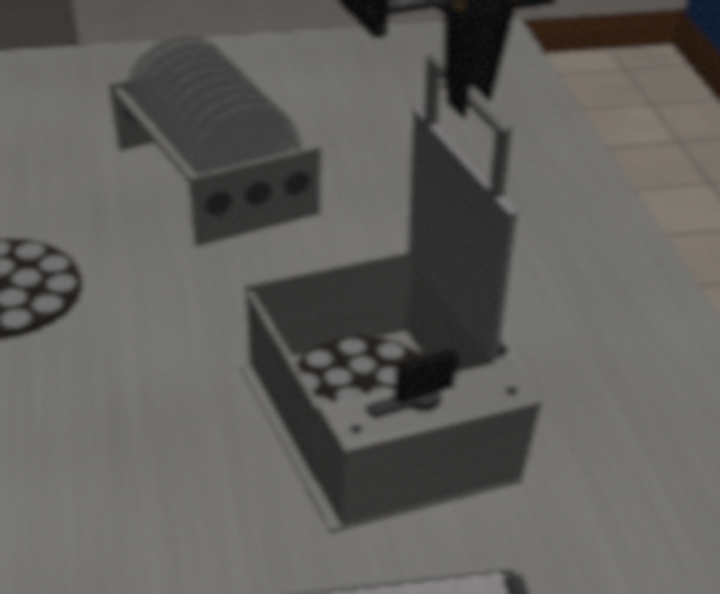

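```bash
python3 -m pendant '[[0,0,0,0],[0,0,0,0],[0,0,0,0],[0,0,0,0],[0,0,0,0]]' 0.5
python3 -m pendant '[[0,0,-10,0],[0,0,-25,0],[0,0,-45,0],[0,0,-65,0],[0,0,-85,0],[-20,0,-90,0],[-50,0,-90,0],[-80,0,-90,0]]' -
python3 -m pendant '[[-40,0,0,0],[-90,0,0,0],[-130,0,0,0],[-130,0,0,0]]' -
python3 - <<'E'
from w import *
go(473.6,123.8,75.7,.2)
p=wrist("w7")
S=vision.read_camera("side")
i=S["pixels"][0:220,160:400,::-1];cv2.imwrite('pics/side7.png',cv2.resize(i,None,fx=3,fy=2.7,interpolation=cv2.INTER_CUBIC))
E
```

```text
t: 18.42
eef_pos: [646.9, 158.6, 274.9]
tcp_rot: [3.138, -0.0, 0.201]
ft_force: [-0.7, -0.0, -0.5]
opening: 0.493
t: 19.42
eef_pos: [567.6, 142.7, 366.1]
tcp_rot: [3.138, -0.002, 0.201]
ft_force: [-0.4, -0.2, 0.5]
opening: 0.497
t: 19.92
eef_pos: [438.6, 116.5, 367.9]
tcp_rot: [3.138, -0.005, 0.201]
ft_force: [0.7, 0.3, 0.1]
opening: 0.502
t 19.93 pos [438.6 116.5 367.9] head 0.201 d [ 34.4  -1.3 292.3] turn 0.07899321952064546 F [0.7 0.3 0.1] M [-0.04 -0.    0.05] op 0.502 j [ 0.12  0.1   1.71 -0.    1.32 -0.08]
```

View pics/w7.png

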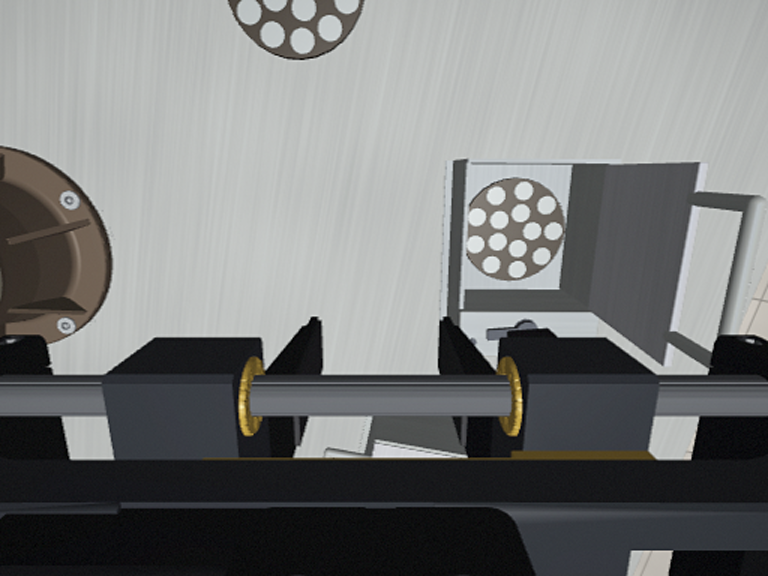

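View pics/side7.png

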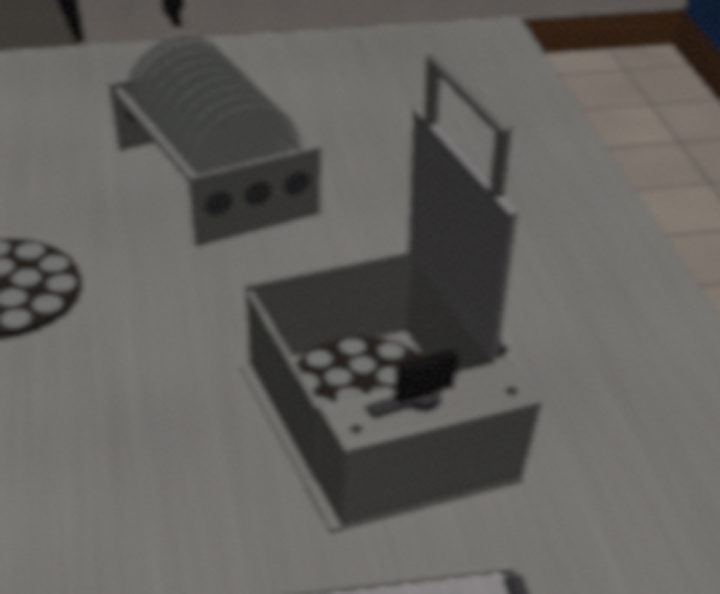

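```bash
python3 - <<'E'
from w import *
p=wrist("w8");S=vision.read_camera("side")
x,e=tri([ray(p,(755/1.5,205/1.5)),ray(S,(160+434/3,62/2.7))]);print(x,e)
h=np.array([659.7,162]);u=np.array([.98,.199]);dx=(x[:2]-h)@u;print("dx",dx,"theta",np.arctan2(x[2]-96,-dx))
E
```

```text
[639.20432222 207.71411609 284.84489589] [np.float64(1.053813859157504), np.float64(1.0538138591574697)]
dx -10.988655123966366 theta 1.5126730827550205
```

Measured lid angle is about 1.51 rad and the gripper is clear of everything, so I'm handing in.

```bash
python3 -c "
from cell import env,vision,job
print(job.job_done(), env.state()['t'])"
```

```text
the job is handed in; nothing more can be done
the job is handed in; nothing more can be done
```

The cover with round windows now stands nearly upright, at about 1.51 rad, and the gripper has let go and backed away. The job was handed in about 20 s into the 48 s allowed.

- **Cam:** I turned it counterclockwise until the wrist moment jumped at its stop, at about 1.65 rad. The pictures show its tongue along the cover's edge, pointing to the loop side.
- **Cover:** I gripped the pull loop's bar and swung the cover up. Midway, the wrist force reached about 34 N because my path was a few millimetres off the arc. I corrected the path, and it dropped to about 8 N or less.
- **Final checks:** Triangulating the bar from the wrist and side cameras gave the 1.51 rad. The two sight lines agreed to about 1 mm. The force reads near zero and the cover stayed put after release.
- **Slotted box:** I did not touch it, and no move went near it.

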